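Unclamp the finished suction cap and lock it on its port

ROBOT

A 7-joint arm with a two-finger parallel gripper is mounted at the origin on the work surface. World frame = base frame: x ahead of the robot, y to its left, z up, the work surface at z = 0. Lengths are in m, angles in rad, forces in N, time in s.
With the tool pointing down it reaches from about 0.425 to 0.875 m from the base axis. Payload 4.7 kg.
Tool frame: the origin (TCP) lies at the very end of the fingers, on their centre line; the grasp point (between the pads) lies 19 mm behind it; z points along the fingers, y is the direction in which the jaws open and shut (so a half turn about z gives the same grasp; the last joint's range is limited). The gripper opens to 87 mm and grips with 3 to 60 N. Pads are 19 mm wide; open, the fingers measure 117 mm over their backs; the gripper's body (75 mm by 190 mm) begins 51 mm behind the grasp point.
Start: joints at [1.319, 0.321, -0.07, 1.45, 0.023, 1.371, -0.057], TCP at [0.171, -0.627, 0.223] pointing down, gripper open.
Joint ranges: [-2.86, 2.86], [-0.3, 2.09], [-1.38, 1.24], [0.06, 2.45], [-1.56, 4.7], [0.09, 2.05], [-2.69, 2.69]. Speed limits (rad/s): [2.57, 2.57, 3.14, 3.14, 3.14, 3.14, 3.14].

INTERFACE

Orientations are given as a rotation vector (axis times angle).
In Python, from bench import ctrl, get_image, camera_info gives the robot as it stands.
- The arm moves only by the tool carry_out, never from a script. Its argument "commands" is a list of rows, each an object of numbers: "tx", "ty", "tz": the shift along the tool's x, y, z in m; "rx", "ry", "rz": the turn, a rotation vector about the tool's x, y, z in rad; "jaw": the opening, from 0 (shut) to 1 (fully open). In form: [{"tx": .., "ty": .., "tz": .., "rx": .., "ry": .., "rz": .., "jaw": ..}, ...]. A call has 1 to 12 rows; each row is the pose to reach, as a shift and turn from the pose commanded when the call began, along the tool's axes at that moment; what a row does not reach only later rows make up. A row lasts 1/8 s, in which the tool goes at most 62.5 mm and 10.7 degrees, less where a joint would pass 70% of its speed; a pose out of reach is approached as far as the arm can. A call with a gripper value outside its range is refused whole. The fingers move at their own pace and stop on an object; "grip_force" is the grip in N (left out, the last holds). Time passes only in rows, so rows that repeat a pose let the fingers close. It gives the time, the measured TCP pose, the force and the opening at its end, in the units of the state.
- ctrl.get_state(): the state, without advancing time (a new reading comes with each control period).
- get_image(name): name is "scene" or "side" or "wrist"; returns the picture (420x560x3 uint8, red, green, blue); there is no depth.
- camera_info(name): a dict with "intrinsics" (3x3 intrinsics, pixels), "R" (3x3) and "t" (3): a world point X has camera coordinates R X + t. Camera axes: x right, y down, z forward; pixel columns grow to the right and rows downward; lengths in m; the calibration is good to about 2 mm. The wrist camera is an equidistant fisheye: a pixel r from the principal point sees the ray r / f radians off the axis. A picture is of the moment at which its call begins: read the wrist's pose just before it. camera_info takes no time and is no camera call; for the wrist camera it gives the pose at the moment of the call.
- ctrl.close_job(): hands the job in, once; it reports no verdict.
The state is a dict: "time": time; "joint_positions": joint angles; "qd": joint speeds; "joint_torque": joint torques, N m; "position": TCP position; "tool_rot": TCP orientation; "ft_force": force on the tool from outside, world axes, zero at the start; "torque": the same for the moment, N m; "grip_width": opening from 0.0 (shut) to 1.0 (fully open).
Only numpy, scipy, OpenCV 4.12 (cv2) and the standard library are available. Lean on these libraries where they do the work, as an engineer would, in place of code of your own. Each camera call takes 0.05 s, during which the arm holds its last target.

TASK

The aluminium bayonet cap in the drilling vise is finished: swing the vise's cam lever loose, slide the jaw fully back and lift the cap out. Then close the suction port with it: keeping it upright, set it on the collar, feel for the slots until its two lugs drop in, push it down against the sprung valve plate and turn it clockwise a quarter-turn to its stop, so that it locks and stays put by itself when you let go. Leave the vise open and all the other things on the bench where they are.

Things in the scene. Friction and masses are not known exactly. Their poses are not given: they have to be found in the camera images.
- vise: cast-iron drilling vise bolted to the bench, bed 235 x 110 x 22 mm. Origin: underside, mid-width; x runs along the bed from sliding to fixed jaw, z up. Fixed jaw face at x = +45 mm, sliding jaw face at x = -13 mm when clamped; jaw tops 54 mm high. The lever's vertical pivot is at x = -50 mm minus the jaw opening, y = 0
- jaw (a joint): opening of the sliding jaw, m: 0 clamped on the cap, 0.030 at its stop, fully back; it slides along the vise's -x against 4 to 10 N of friction and stays where left. Blocked while the lever is at 0, free once the lever is past 1.1
- lever (a joint): angle of the cam lever on top of the sliding jaw, rad: 0 locked (points along the vise's +y), 1.6 at its stop, loose; at 1.57 it points along the vise's -x. Swings counter-clockwise seen from above, takes about 5 to 10 N at the grip, stays where left. The jaw can be drawn back by it
- lever_grip (a point): middle of the black upright round grip at the lever's end: 19 mm diameter, 39 mm tall (top 18 mm above this point; top of the 14 mm wide steel arm 20 mm below it), 90 mm from the pivot, 94 mm above the bench
- cap: milled aluminium bayonet cap, about 180 g, clamped in the vise. Origin: centre of its underside, z up. Round spigot, 42 mm diameter, z = 0 to 13 mm, with two lugs at its foot along +x and -x (56 mm over both, 12 mm wide, 5 mm thick). Both ends are alike (half turn = same). In the vise its x lies along the vise's y, origin at vise x = +16 mm, 33 mm above the bench
- cap_flange (a point): centre of the top face of the cap's flange, 23 mm above the cap's origin. Flange: 68 mm diameter, 10 mm thick, with two flats 58 mm apart (towards the cap's +y and -y) that the jaws grip, and four small drilled holes; in the vise it lies on two steel parallels
- cap_grip (a point): middle of the upright bar on the cap, to hold it by: 54 mm along the cap's x, 16 mm thick along its y, 28 mm high on the flange; this point is 37 mm above the cap's origin
- port: cream sheet-steel suction box bolted down, 130 x 130 x 60 mm, a short pipe on its +x side. Origin: centre of its underside, z up. On top, centred and fixed: aluminium bayonet collar, 80 mm outside diameter, 32 mm high. Two entry slots, opposite each other, cut its rim; their line lies along the box's y axis but turned by up to 20 degrees either way, not measured: look or feel
- port_mouth (a point): centre of the collar's rim, 92 mm above the bench. Bore 46 mm; the slots leave a lug about 6 degrees either way. Cap's underside: at 92 mm when its lugs rest on the rim; at 87 mm when dropped into the slots, on the sprung valve plate (5 N starts to press it); at 79 mm when pushed fully down, flange on rim (10 N of spring)
- port_seat (a point): centre of the underside of the locked cap, 84 mm above the bench. Pushed fully down, the cap turns clockwise seen from above (only that way) 75 to 85 degrees to a hard stop; let go there, the spring lifts it into notches: it stays at 84 mm and cannot turn back. Let go too early, it stays loose at 81 mm or pops back up
- roller_a: white plastic roller standing on its face, 46 mm diameter, 28 mm high, between vise and port; leave it
- roller_b: a second such roller farther back; leave it
- star_knob: black five-lobed knob, 53 mm across, 30 mm high; leave it
- copy_disc: steel ring, 72 mm diameter, 12 mm high, between vise and port; leave it
- wrench: steel wrench lying near the robot; leave it
- brush: hand brush lying near the robot; leave it
- oil: white plastic oil bottle, 44 mm diameter, 100 mm high; leave it
- bracket: steel angle bracket, 50 x 50 x 50 mm; leave it
Things that resemble listed ones, but are neither listed nor needed, are in the scene too. Of the things that look like the port, the smaller one is meant.

How it is judged:
On the way, in this order (a step that is already met when the one before it is completed fails the run):
1. the jaw is slid back at least 20 mm, with the cap still lying in the vise (value of joint jaw above 0.02 m and z of cap in the frame of vise below 0.045 m and horizontal distance between cap and vise below 0.05 m), for 0.1 s.
2. the cap is lifted out, its underside more than 65 mm above the bench, with the jaw open (height (world z) of cap above 0.065 m and value of joint jaw above 0.015 m), for 0.1 s.
3. the cap's lugs are in the collar's slots: cap centred on the port, its underside below the rim (horizontal distance between cap and port below 0.006 m and z of cap in the frame of port below 0.0885 m and angle between cap's own z axis and vertical below 0.1 rad), for 0.1 s.
At the end, for the whole second after the job is handed in: The cap is locked in the port's collar: centred within 5 mm, upright within 0.06 rad, its underside 82.3 to 85.5 mm above the port's foot (only the locked notches hold it there), at rest and released; the vise jaw is left open by 15 mm or more (horizontal distance between cap and port below 0.005 m and z of cap in the frame of port between 0.0823 and 0.0855 m and angle between cap's own z axis and vertical below 0.06 rad and value of joint jaw above 0.015 m and linear speed of cap below 0.02 m/s and contact force between the fingers and cap below 0.1 N); the robot touches nothing.
It fails at once if another thing on the bench is pushed more than 30 mm (distance of any of roller_a, roller_b, star_knob, copy_disc, wrench, brush, oil, bracket from where it was at the start of the episode above 0.03 m).
It fails at once if the cap is tipped over by more than 45 degrees (angle between cap's own z axis and vertical above 0.785 rad).
It also fails if it takes over 67 s, if anything falls off the work surface, if the arm or the gripper's body presses on something with over 40 N, if the wrist force passes 120 N, or if a joint passes its speed limit or range.

## Working session

There is one attempt and no reset: what is moved stays moved. The work goes in short steps, Python scripts to look and compute and a tool call to move; the robot and the scene stay as the last step left them, time stands still between calls to the robot, and variables do not carry over. Pictures are saved under pics/ and viewed, and the job is handed in when it is done.

Besides the shell and the picture viewer there is one more tool, called in YAML: its name, and indented under it one key for each argument. carry_out: Moves the arm, as the interface text tells. Its arguments: {"type":"object","properties":{"commands":{"type":"array"},"grip_force":{"type":"number"}},"required":["commands"]}

```bash
ls; mkdir -p pics; python3 - <<'E'
from bench import ctrl,get_image,camera_info
import cv2
s=ctrl.get_state();print(s)
for n in("scene","side","wrist"):
    i=camera_info(n);print(n,i)
    im=get_image(n);cv2.imwrite(f"pics/{n}0.png",im[:,:,::-1])
E
```

```text
pics
{'time': 0.0, 'joint_positions': array([ 1.3190959 ,  0.32180203, -0.07011696,  1.45171029,  0.02262053,
        1.37080193, -0.05688574]), 'qd': array([-0.00113126,  0.00162889, -0.00225092,  0.00245555, -0.00198843,
        0.0002757 ,  0.0002515 ]), 'joint_torque': array([ 7.89713722e-04, -4.91278625e+01, -4.04016897e-01, -3.12519658e+01,
       -6.39937911e-02,  4.36598877e-02,  1.49730708e-04]), 'position': array([ 0.17055596, -0.62663098,  0.22145768]), 'tool_rot': array([-3.11199032e+00, -4.16163650e-01,  5.74132349e-04]), 'ft_force': array([-0.85646066, -0.24586725,  0.17123112]), 'torque': array([-0.01397618, -0.04817132,  0.03703026]), 'grip_width': 0.9998442410653783}
scene {'intrinsics': array([[408.15997087,   0.        , 279.49188638],
       [  0.        , 408.15997087, 210.35221742],
       [  0.        ,   0.        ,   1.        ]]), 'R': array([[-0.78481326,  0.61963198,  0.0111514 ],
       [ 0.50693703,  0.65221883, -0.56358269],
       [-0.35648701, -0.43665411, -0.82598438]]), 't': array([ 0.36070406, -0.20216765,  1.31794499])}
side {'intrinsics': array([[429.07961521,   0.        , 284.72661604],
       [  0.        , 429.07961521, 214.85847001],
       [  0.        ,   0.        ,   1.        ]]), 'R': array([[-0.90689295, -0.42070244,  0.02355055],
       [-0.23038988,  0.44829474, -0.86368532],
       [ 0.35279694, -0.78869594, -0.50348092]]), 't': array([0.42285292, 0.19304071, 1.21547612])}
wrist {'intrinsics': array([[325.1922621 ,   0.        , 274.06930691],
       [  0.        , 325.1922621 , 207.82371011],
       [  0.        ,   0.        ,   1.        ]]), 'R': array([[ 0.26255459, -0.96491514, -0.00196317],
       [-0.91998022, -0.25094036,  0.30110685],
       [-0.2910352 , -0.0772509 , -0.95358839]]), 't': array([-0.64747461, -0.03778011,  0.39150745])}
```

View pics/scene0.png

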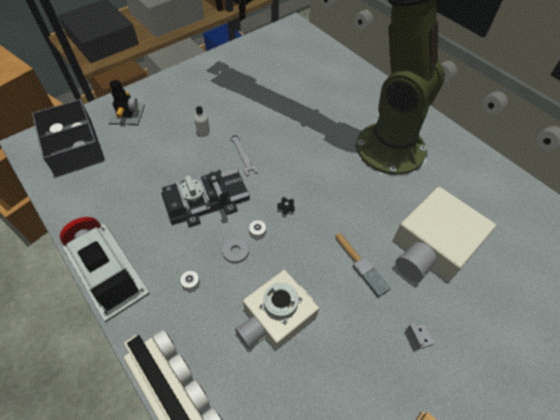

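View pics/side0.png

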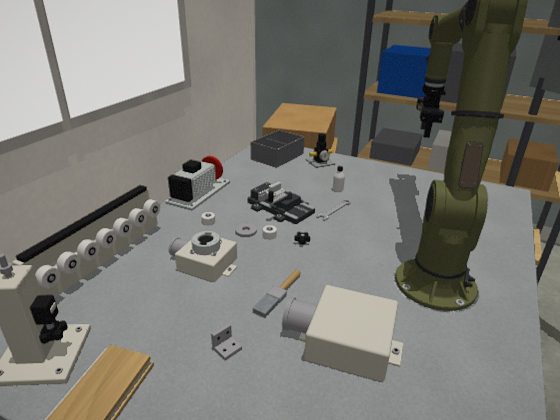

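View pics/wrist0.png

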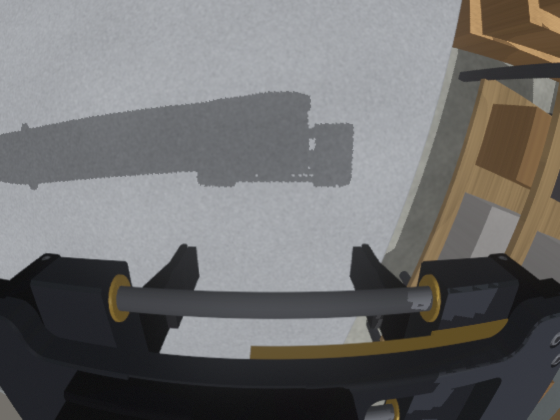

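```bash
cat > h.py <<'E'
import numpy as np,cv2
from bench import ctrl,get_image,camera_info
from scipy.spatial.transform import Rotation as Ro
def ray(c,u,v):
    K=c["intrinsics"];R=np.array(c["R"]);t=np.array(c["t"])
    d=np.array([(u-K[0,2])/K[0,0],(v-K[1,2])/K[1,1],1.])
    return -R.T@t,R.T@(d/np.linalg.norm(d))
def rayw(c,u,v):
    K=c["intrinsics"];R=np.array(c["R"]);t=np.array(c["t"])
    x=np.array([u-K[0,2],v-K[1,2]]);r=np.hypot(*x);th=r/K[0,0]
    d=np.r_[np.sin(th)*x/max(r,1e-9),np.cos(th)]
    return -R.T@t,R.T@d
def plane(o,d,z): return o+d*(z-o[2])/d[2]
def proj(c,X,fish=False):
    K=c["intrinsics"];p=np.array(c["R"])@np.array(X)+np.array(c["t"])
    if fish:
        r=np.hypot(p[0],p[1]);th=np.arctan2(r,p[2]);q=p[:2]/max(r,1e-9)*th*K[0,0]
    else: q=p[:2]/p[2]*K[0,0]
    return q+np.array([K[0,2],K[1,2]])
def tri(o1,d1,o2,d2):
    A=np.c_[d1,-d2];s=np.linalg.lstsq(A,o2-o1,rcond=None)[0]
    a,b=o1+s[0]*d1,o2+s[1]*d2
    return (a+b)/2,np.linalg.norm(a-b)
E
python3 - <<'E'
from h import *
a=cv2.imread("pics/scene0.png");b=cv2.imread("pics/side0.png")
cv2.imwrite("pics/c1.png",cv2.resize(a[155:235,145:265],None,fx=6,fy=6,interpolation=3))
cv2.imwrite("pics/c2.png",cv2.resize(b[170:230,235:325],None,fx=8,fy=8,interpolation=3))
cv2.imwrite("pics/c3.png",cv2.resize(a[260:350,225:335],None,fx=6,fy=6,interpolation=3))
cv2.imwrite("pics/c4.png",cv2.resize(b[220:285,160:250],None,fx=8,fy=8,interpolation=3))
E
```

```text
(no output)
```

View pics/c1.png

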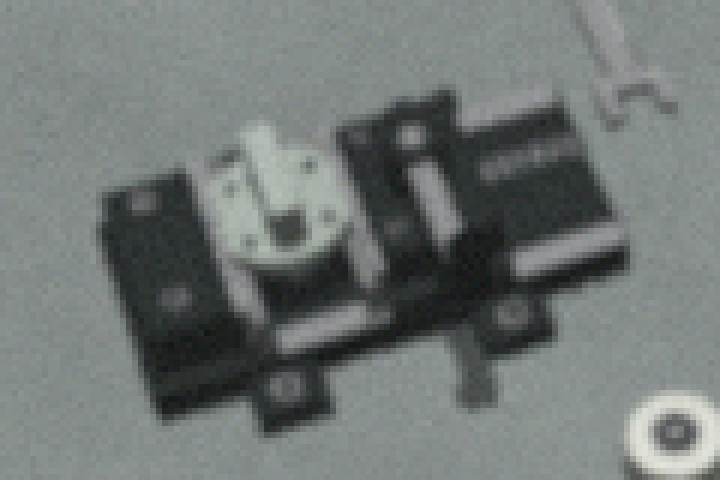

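View pics/c2.png

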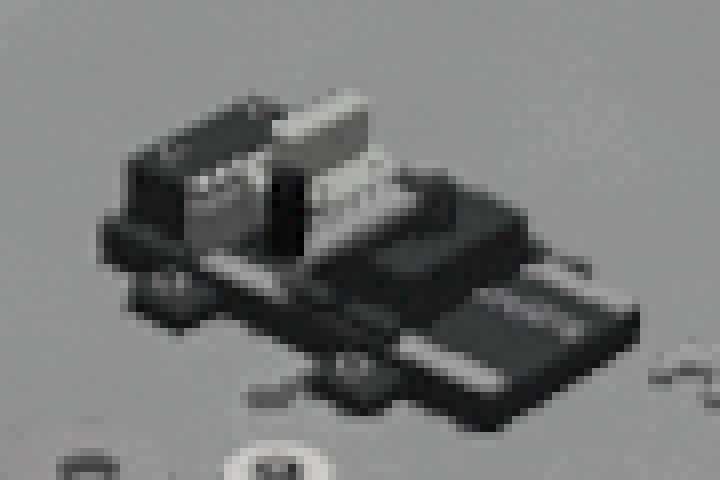

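View pics/c3.png

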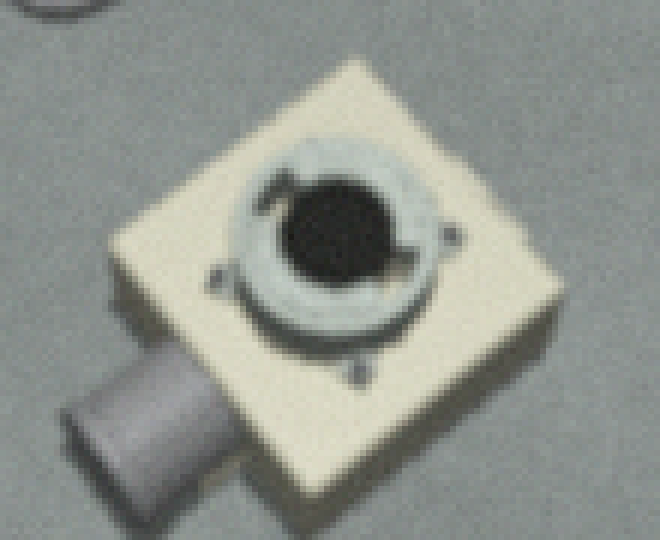

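View pics/c4.png

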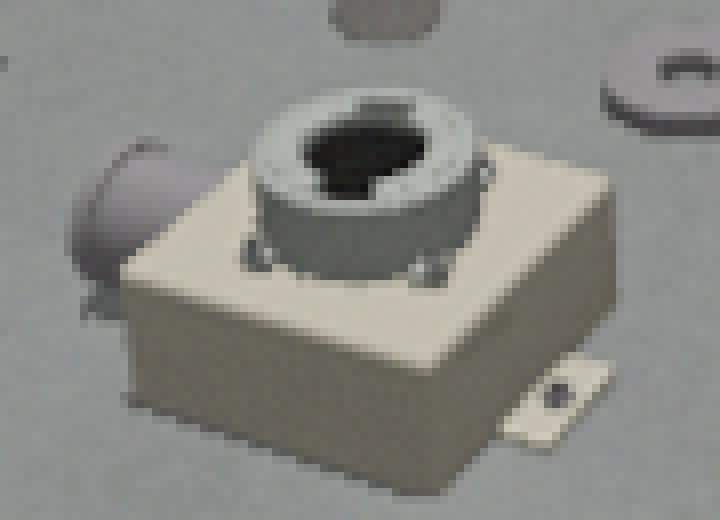

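```bash
python3 - <<'E'
from h import *
s=camera_info("scene");e=camera_info("side")
c1=lambda x,y:ray(s,145+(x-3)/6+.0,155+(y-3)/6)
c2=lambda x,y:ray(e,235+x/8-.5,170+y/8-.5)
c3=lambda x,y:ray(s,225+(x-3)/6,260+(y-3)/6)
c4=lambda x,y:ray(e,160+x/8-.5,220+y/8-.5)
np.set_printoptions(precision=4,suppress=True)
print("slidend",plane(*c1(565,85),.022),plane(*c1(628,248),.022))
print("side slid end",plane(*c2(640,305),.022),plane(*c2(490,405),.022))
print("grip",tri(*c1(480,245),*c2(288,210)), plane(*c2(288,172),.112),plane(*c1(488,240),.112))
print("bar top ends",plane(*c1(258,125),.098),plane(*c1(290,230),.098))
print("bar side",plane(*c2(362,95),.098),plane(*c2(275,128),.098))
print("rim center",plane(*c3(335,235),.092),plane(*c4(368,150),.092))
print("slots",plane(*c3(275,192),.092),plane(*c3(403,262),.092),plane(*c4(388,105),.092),plane(*c4(345,190),.092))
print("box corners",[plane(*c3(*p),.06) for p in((355,60),(565,285),(315,495),(108,240))])
E
```

```text
slidend [ 0.4489 -0.213   0.022 ] [ 0.4836 -0.111   0.022 ]
side slid end [ 0.4493 -0.2149  0.022 ] [ 0.4742 -0.1047  0.022 ]
grip (array([ 0.5661, -0.1021,  0.0968]), np.float64(0.006970213095588003)) [ 0.5687 -0.1011  0.112 ] [ 0.5644 -0.0954  0.112 ]
bar top ends [ 0.6059 -0.2234  0.098 ] [ 0.6258 -0.1631  0.098 ]
bar side [ 0.5852 -0.2086  0.098 ] [ 0.6048 -0.1609  0.098 ]
rim center [0.6251 0.2111 0.092 ] [0.6183 0.2127 0.092 ]
slots [0.6324 0.1833 0.092 ] [0.6116 0.2352 0.092 ] [0.6285 0.1847 0.092 ] [0.6111 0.2375 0.092 ]
box corners [array([0.5634, 0.1469, 0.06  ]), array([0.5592, 0.2722, 0.06  ]), array([0.6854, 0.276 , 0.06  ]), array([0.688, 0.148, 0.06 ])]
```

```bash
python3 - <<'E'
from h import *
np.set_printoptions(precision=4,suppress=True)
s=camera_info("scene");e=camera_info("side");w=camera_info("wrist")
c1=lambda x,y:ray(s,145+(x-3)/6+.0,155+(y-3)/6)
c2=lambda x,y:ray(e,235+x/8-.5,170+y/8-.5)
print("bar top ends",plane(*c1(258,125),.084),plane(*c1(290,230),.084))
print("bar side",plane(*c2(362,95),.084),plane(*c2(275,128),.084))
st=ctrl.get_state();T=Ro.from_rotvec(st["tool_rot"]).as_matrix();p=st["position"]
R=np.array(w["R"]);C=-R.T@w["t"]
print("cam in tool",T.T@(C-p),"axes in tool",(T.T@R.T))
# target: view pose
for yaw in(-18.5,):
    a=np.radians(yaw); y=np.array([np.cos(a),np.sin(a),0]);z=np.array([0,0,-1.]);x=np.cross(y,z)
    Td=np.c_[x,y,z]
    rel=T.T@Td
    print("rv",Ro.from_matrix(rel).as_rotvec())
    for tgt in((.50,-.18,.26),):
        print("t",T.T@(np.array(tgt)-p))
E
```

```text
bar top ends [ 0.6018 -0.2347  0.084 ] [ 0.6221 -0.1735  0.084 ]
bar side [ 0.5975 -0.2349  0.084 ] [ 0.6175 -0.1862  0.084 ]
cam in tool [ 0.0818 -0.0015 -0.1619] axes in tool [[-0.0002 -0.9536 -0.301 ]
 [ 1.     -0.0001 -0.0003]
 [ 0.0003 -0.301   0.9536]]
rv [-0.0014 -0.0006 -0.9821]
t [ 0.4352 -0.3446 -0.0378]
```

carry_out:
  commands:
    - {"tx":0.05,"ty":-0.03,"rz":-0.08,"jaw":0.6}
    - {"tx":0.1,"ty":-0.065,"rz":-0.18,"jaw":0.6}
    - {"tx":0.15,"ty":-0.097,"rz":-0.28,"jaw":0.6}
    - {"tx":0.2,"ty":-0.13,"rz":-0.38,"jaw":0.6}
    - {"tx":0.25,"ty":-0.16,"rz":-0.48,"jaw":0.6}
    - {"tx":0.3,"ty":-0.19,"rz":-0.58,"jaw":0.6}
    - {"tx":0.35,"ty":-0.225,"rz":-0.68,"jaw":0.6}
    - {"tx":0.4,"ty":-0.26,"rz":-0.78,"jaw":0.6}
    - {"tx":0.45,"ty":-0.29,"rz":-0.88,"jaw":0.6}
    - {"tx":0.5,"ty":-0.32,"tz":0.01,"rz":-0.982,"jaw":0.6}
    - {"tx":0.523,"ty":-0.336,"tz":0.02,"rz":-0.982,"jaw":0.6}
    - {"tx":0.523,"ty":-0.336,"tz":0.02,"rz":-0.982,"jaw":0.6}

```text
invalid input
```

```bash
python3 - <<'E'
from h import *
s=ctrl.get_state();print(s["time"],s["position"],s["tool_rot"],s["joint_positions"])
import pickle
w=camera_info("wrist");im=get_image("wrist");pickle.dump((w,im),open("w1.pkl","wb"));cv2.imwrite("pics/w1.png",cv2.resize(im[:,:,::-1],(800,600)))
E
```

```text
0.15 [ 0.17057744 -0.62679628  0.2217257 ] [-3.11247128e+00 -4.16137307e-01  4.43687230e-04] [ 1.31911281  0.32165955 -0.07008226  1.45136015  0.02260526  1.37081294
 -0.05688232]
```

View pics/w1.png

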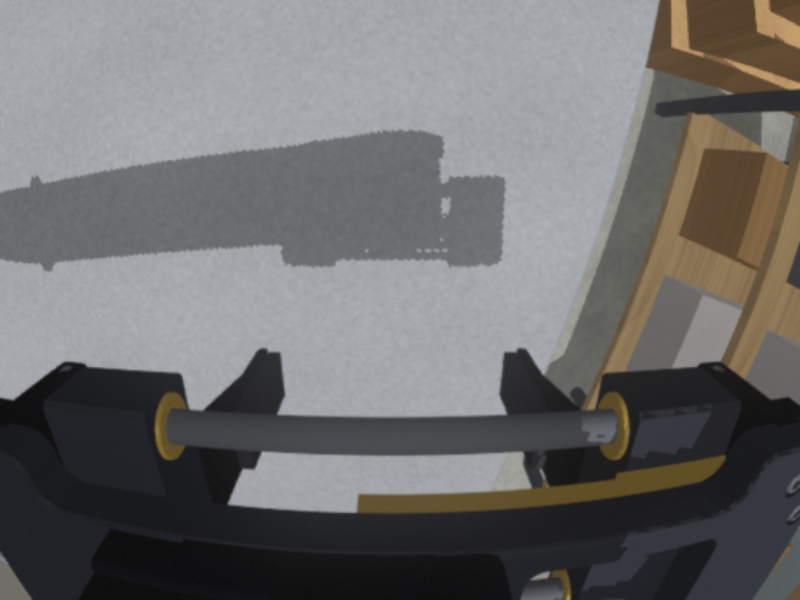

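carry_out:
  commands:
    - {"tx":0.05,"ty":-0.03,"tz":0,"rx":0,"ry":0,"rz":-0.08,"jaw":0.6}
    - {"tx":0.1,"ty":-0.065,"tz":0,"rx":0,"ry":0,"rz":-0.18,"jaw":0.6}
    - {"tx":0.15,"ty":-0.097,"tz":0,"rx":0,"ry":0,"rz":-0.28,"jaw":0.6}
    - {"tx":0.2,"ty":-0.13,"tz":0,"rx":0,"ry":0,"rz":-0.38,"jaw":0.6}
    - {"tx":0.25,"ty":-0.16,"tz":0,"rx":0,"ry":0,"rz":-0.48,"jaw":0.6}
    - {"tx":0.3,"ty":-0.19,"tz":0,"rx":0,"ry":0,"rz":-0.58,"jaw":0.6}
    - {"tx":0.35,"ty":-0.225,"tz":0,"rx":0,"ry":0,"rz":-0.68,"jaw":0.6}
    - {"tx":0.4,"ty":-0.26,"tz":0,"rx":0,"ry":0,"rz":-0.78,"jaw":0.6}
    - {"tx":0.45,"ty":-0.29,"tz":0,"rx":0,"ry":0,"rz":-0.88,"jaw":0.6}
    - {"tx":0.5,"ty":-0.32,"tz":0.01,"rx":0,"ry":0,"rz":-0.982,"jaw":0.6}
    - {"tx":0.523,"ty":-0.336,"tz":0.02,"rx":0,"ry":0,"rz":-0.982,"jaw":0.6}
    - {"tx":0.523,"ty":-0.336,"tz":0.02,"rx":0,"ry":0,"rz":-0.982,"jaw":0.6}

```text
time: 1.7
position: [0.5877, -0.1621, 0.2013]
tool_rot: [-2.543, -1.841, -0.0]
ft_force: [-1.0, 0.7, -0.5]
grip_width: 0.602
```

```bash
python3 - <<'E'
from h import *
s=ctrl.get_state();print(s["time"],s["position"],s["tool_rot"],s["joint_positions"])
import pickle
w=camera_info("wrist");im=get_image("wrist");pickle.dump((w,im),open("w1.pkl","wb"));cv2.imwrite("pics/w2.png",cv2.resize(im[:,:,::-1],(800,600)))
E
```

```text
1.7 [ 0.58769198 -0.16210007  0.20128829] [-2.54253076e+00 -1.84058057e+00 -1.27406863e-04] [ 0.68842228  0.29531844 -0.56051689  1.56865635  0.15807693  1.32563061
 -0.2089277 ]
```

View pics/w2.png

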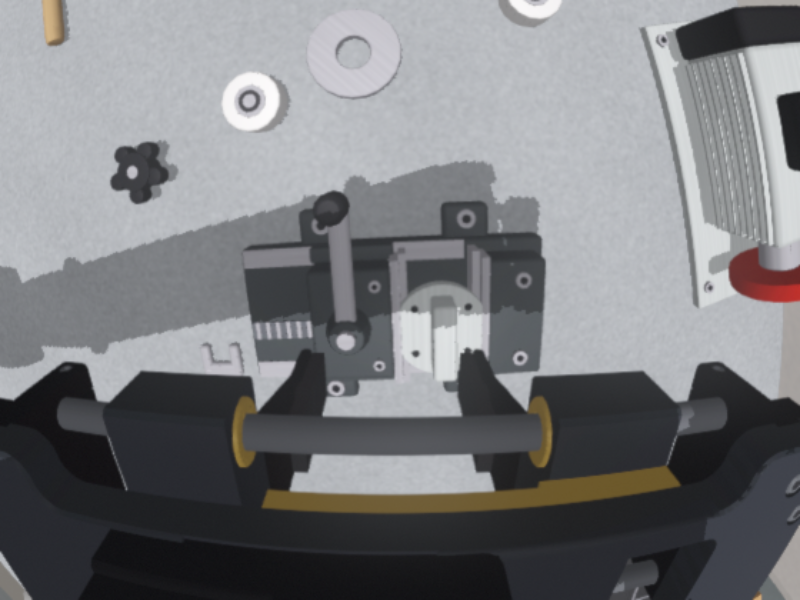

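```bash
python3 - <<'E'
from h import *
im=cv2.imread("pics/w2.png") 
import pickle
w,a=pickle.load(open("w1.pkl","rb"));a=a[:,:,::-1]
cv2.imwrite("pics/w2c.png",cv2.resize(a[125:275,170:390],None,fx=3.6,fy=3.6,interpolation=3))
E
```

```text
(no output)
```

View pics/w2c.png

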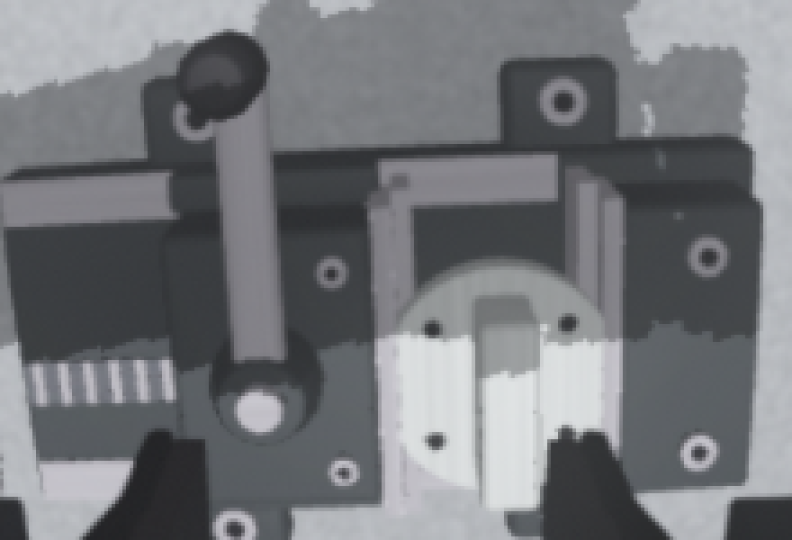

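```bash
cat > m1.py <<'E'
from h import *
import pickle
np.set_printoptions(precision=4,suppress=True)
w,a=pickle.load(open("w1.pkl","rb"))
f=lambda x,y,z:plane(*rayw(w,170+x/3.6-.36,125+y/3.6-.36),z)
g=f(220,79,.112);b1=f(510,320,.084);b2=f(512,508,.084)
print("grip",g,"bar",b1,b2,np.linalg.norm(b1-b2),"ctr",(b1+b2)/2)
print("barwidth",np.linalg.norm(f(482,350,.084)-f(540,350,.084)))
d=b1-b2;print("bar angle",np.degrees(np.arctan2(d[1],d[0])))
# vise yaw: jaw edges, bed back edge
for z,p,q in((.054,(620,200),(762,200)),(.054,(176,235),(370,213)),(.022,(5,182),(168,170)),(.022,(168,220),(5,228)),(.022,(380,160),(556,155)),(.022,(0,180),(556,153))):
    P,Q=f(*p,z),f(*q,z);d=Q-P;print(P,Q,np.degrees(np.arctan2(d[1],d[0])),np.linalg.norm(d))
for z,p,q in((.054,(370,215),(380,500)),(.054,(762,200),(748,485))):
    P,Q=f(*p,z),f(*q,z);d=P-Q;print(P,Q,np.degrees(np.arctan2(d[1],d[0])),np.linalg.norm(d))
print("pivot",f(260,412,.09), f(260,412,.085))
E
python3 m1.py
```

```text
grip [ 0.5706 -0.0991  0.112 ] bar [ 0.6147 -0.1811  0.084 ] [ 0.6006 -0.2326  0.084 ] 0.05344854194036862 ctr [ 0.6077 -0.2069  0.084 ]
barwidth 0.014907925306210318
bar angle 74.75248327793243
[ 0.6537 -0.168   0.054 ] [ 0.6931 -0.1803  0.054 ] -17.299364726834316 0.04126067811210307
[ 0.5347 -0.1395  0.054 ] [ 0.5874 -0.1504  0.054 ] -11.790450557206817 0.05375372720531808
[ 0.4815 -0.1123  0.022 ] [ 0.5315 -0.1257  0.022 ] -15.070572886810451 0.05182806137957297
[ 0.5261 -0.1402  0.022 ] [ 0.4758 -0.1258  0.022 ] 163.9705404738328 0.052299280561873183
[ 0.5927 -0.1431  0.022 ] [ 0.6431 -0.1577  0.022 ] -16.163825342189817 0.05245473386527927
[ 0.4802 -0.1111  0.022 ] [ 0.6432 -0.1571  0.022 ] -15.74483415281721 0.16941818327871871
[ 0.5872 -0.151   0.054 ] [ 0.5629 -0.2337  0.054 ] 73.6601414257017 0.08620491747700056
[ 0.6931 -0.1803  0.054 ] [ 0.6704 -0.2659  0.054 ] 75.17955007725891 0.08862347930422296
pivot [ 0.5475 -0.1829  0.09  ] [ 0.5463 -0.1847  0.085 ]
```

carry_out:
  commands:
    - {"tx":0.05,"ty":-0.034,"tz":0.01,"rx":0,"ry":0,"rz":-0.044,"jaw":0.6}
    - {"tx":0.0535,"ty":-0.036,"tz":0.06,"rx":0,"ry":0,"rz":-0.044,"jaw":0.6}
    - {"tx":0.0535,"ty":-0.036,"tz":0.1,"rx":0,"ry":0,"rz":-0.044,"jaw":0.6}
    - {"tx":0.0535,"ty":-0.036,"tz":0.12,"rx":0,"ry":0,"rz":-0.044,"jaw":0.6}
    - {"tx":0.0535,"ty":-0.036,"tz":0.12,"rx":0,"ry":0,"rz":-0.044,"jaw":0.6}
  grip_force: 40

```text
time: 2.38
position: [0.5689, -0.1048, 0.0817]
tool_rot: [-2.51, -1.888, 0.003]
ft_force: [1.2, -0.2, 0.6]
grip_width: 0.6
```

```bash
python3 - <<'E'
from h import *
s=ctrl.get_state();print(s["time"],s["position"],s["tool_rot"],s["joint_positions"])
im=get_image("wrist");cv2.imwrite("pics/w3.png",im[:,:,::-1])
E
```

```text
2.375 [ 0.56892528 -0.10477002  0.08174789] [-2.50950131 -1.88771521  0.00277417] [ 0.62832682  0.33800572 -0.57914416  1.77695009  0.20635732  1.08964932
 -0.30239458]
```

View pics/w3.png

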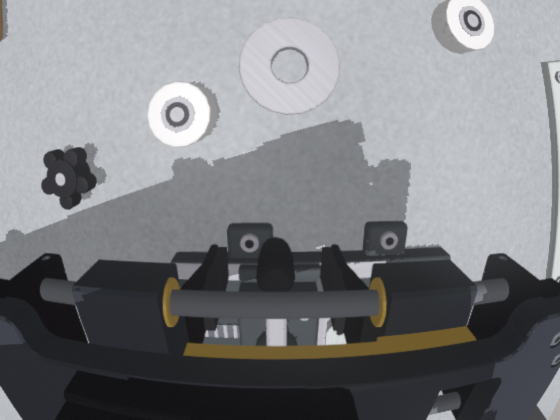

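carry_out:
  commands:
    - {"tx":0.003,"ty":0,"tz":0,"rx":0,"ry":0,"rz":0,"jaw":0.1}
    - {"tx":0.003,"ty":0,"tz":0,"rx":0,"ry":0,"rz":0,"jaw":0.1}
    - {"tx":0.003,"ty":0,"tz":0,"rx":0,"ry":0,"rz":0,"jaw":0.1}
    - {"tx":0.003,"ty":0,"tz":0,"rx":0,"ry":0,"rz":0,"jaw":0.1}
  grip_force: 40

```text
time: 2.92
position: [0.5709, -0.1007, 0.0828]
tool_rot: [2.508, 1.891, 0.0]
ft_force: [-0.2, 1.0, -0.0]
grip_width: 0.229
```

carry_out:
  commands:
    - {"tx":-0.0012,"ty":-0.0143,"tz":0,"rx":0,"ry":0,"rz":0,"jaw":0.1}
    - {"tx":-0.0046,"ty":-0.0283,"tz":0,"rx":0,"ry":0,"rz":0,"jaw":0.1}
    - {"tx":-0.0102,"ty":-0.0416,"tz":0,"rx":0,"ry":0,"rz":0,"jaw":0.1}
    - {"tx":-0.0178,"ty":-0.0537,"tz":0,"rx":0,"ry":0,"rz":0,"jaw":0.1}
    - {"tx":-0.0273,"ty":-0.0646,"tz":0,"rx":0,"ry":0,"rz":0,"jaw":0.1}
    - {"tx":-0.0384,"ty":-0.0737,"tz":0,"rx":0,"ry":0,"rz":0,"jaw":0.1}

```text
time: 3.68
position: [0.4923, -0.1124, 0.0834]
tool_rot: [2.504, 1.897, 0.013]
ft_force: [6.8, 8.6, -1.1]
grip_width: 0.206
```

```bash
python3 - <<'E'
from h import *
im=get_image("wrist");cv2.imwrite("pics/w4.png",cv2.resize(im[190:350,150:400,::-1],None,fx=3.2,fy=3.2,interpolation=3))
E
```

```text
(no output)
```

View pics/w4.png

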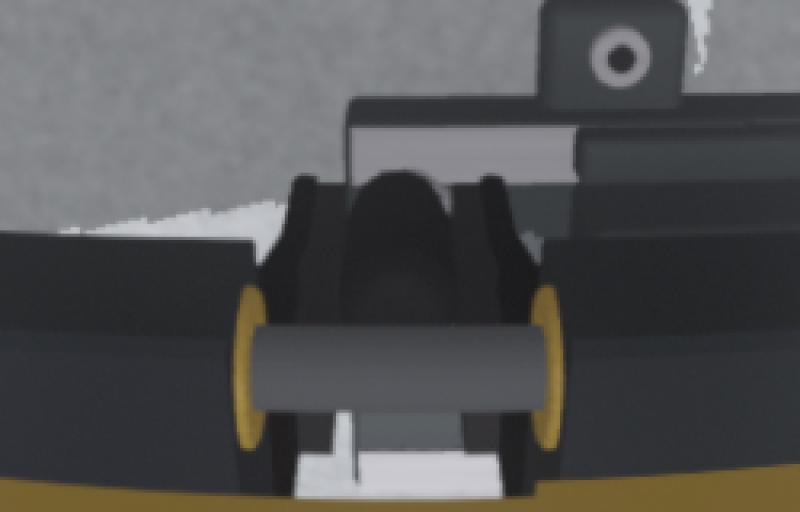

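carry_out:
  commands:
    - {"tx":-0.0124,"ty":-0.0073,"tz":0,"rx":0,"ry":0,"rz":0,"jaw":0.1}
    - {"tx":-0.0258,"ty":-0.0125,"tz":0,"rx":0,"ry":0,"rz":0,"jaw":0.1}
    - {"tx":-0.0399,"ty":-0.0155,"tz":0,"rx":0,"ry":0,"rz":0,"jaw":0.1}
    - {"tx":-0.0515,"ty":-0.0163,"tz":0,"rx":0,"ry":0,"rz":0,"jaw":0.1}
    - {"tx":-0.055,"ty":-0.0163,"tz":0,"rx":0,"ry":0,"rz":0,"jaw":0.1}
  grip_force: 55

```text
time: 4.35
position: [0.4587, -0.1614, 0.0831]
tool_rot: [-2.502, -1.892, -0.004]
ft_force: [-1.7, 12.5, 7.3]
grip_width: 0.202
```

```bash
python3 - <<'E'
from h import *
print(ctrl.get_state()["joint_positions"])
im=get_image("scene");cv2.imwrite("pics/s4.png",cv2.resize(im[150:240,145:265,::-1],None,fx=6,fy=6,interpolation=3))
E
```

```text
[ 0.81170426  0.13097472 -0.5523661   1.99364786  0.07430881  1.03926614
 -0.05059039]
```

View pics/s4.png

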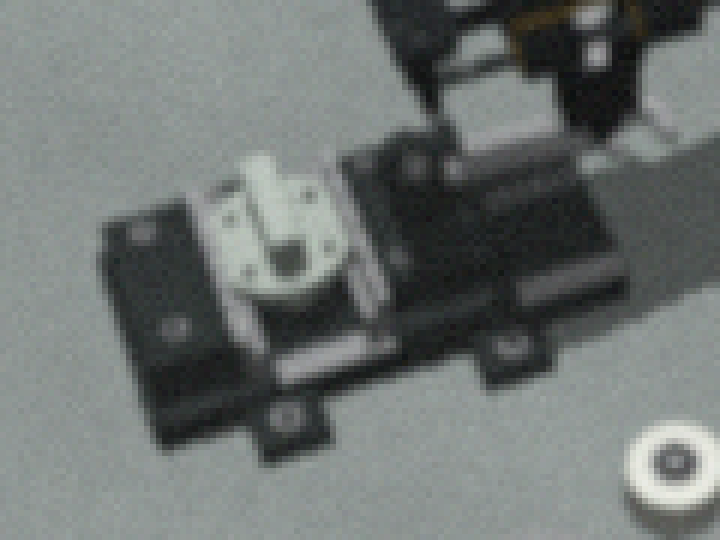

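carry_out:
  commands:
    - {"tx":0.002,"ty":-0.006,"tz":0,"rx":0,"ry":0,"rz":0,"jaw":0.1}
    - {"tx":0.002,"ty":-0.012,"tz":0,"rx":0,"ry":0,"rz":0,"jaw":0.1}
    - {"tx":0.002,"ty":-0.018,"tz":0,"rx":0,"ry":0,"rz":0,"jaw":0.1}
    - {"tx":0.002,"ty":-0.024,"tz":0,"rx":0,"ry":0,"rz":0,"jaw":0.1}
    - {"tx":0.002,"ty":-0.03,"tz":0,"rx":0,"ry":0,"rz":0,"jaw":0.1}
    - {"tx":0.002,"ty":-0.034,"tz":0,"rx":0,"ry":0,"rz":0,"jaw":0.1}
    - {"tx":0.002,"ty":-0.034,"tz":0,"rx":0,"ry":0,"rz":0,"jaw":0.1}

```text
time: 5.28
position: [0.4317, -0.154, 0.0834]
tool_rot: [2.499, 1.889, 0.014]
ft_force: [15.5, -1.9, -11.3]
grip_width: 0.201
```

```bash
python3 - <<'E'
from h import *
print(ctrl.get_state()["joint_positions"])
im=get_image("scene");cv2.imwrite("pics/s5.png",cv2.resize(im[150:240,145:265,::-1],None,fx=6,fy=6,interpolation=3))
E
```

```text
[ 0.8307515   0.05362043 -0.55278174  2.06650801  0.03107221  1.01744052
 -0.01385412]
```

View pics/s5.png

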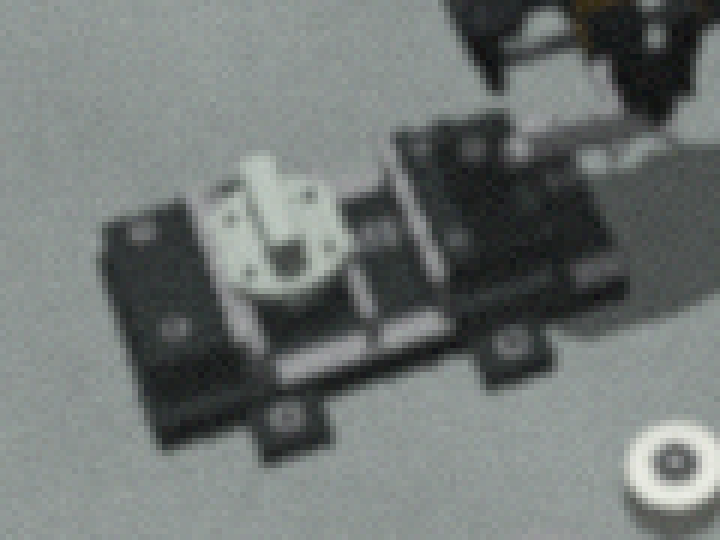

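carry_out:
  commands:
    - {"tx":0,"ty":-0.004,"tz":0,"rx":0,"ry":0,"rz":0,"jaw":0.1}
    - {"tx":0,"ty":-0.004,"tz":0,"rx":0,"ry":0,"rz":0,"jaw":0.1}

```text
time: 5.58
position: [0.4317, -0.154, 0.0836]
tool_rot: [2.494, 1.885, 0.023]
ft_force: [28.3, -4.1, -24.0]
grip_width: 0.205
```

carry_out:
  commands:
    - {"tx":0,"ty":0.004,"tz":0,"rx":0,"ry":0,"rz":0,"jaw":0.3}
    - {"tx":0,"ty":0.004,"tz":0,"rx":0,"ry":0,"rz":0,"jaw":0.6}
    - {"tx":0,"ty":0.004,"tz":0,"rx":0,"ry":0,"rz":0,"jaw":0.6}
    - {"tx":0,"ty":0.004,"tz":-0.04,"rx":0,"ry":0,"rz":0,"jaw":0.6}
    - {"tx":0,"ty":0.004,"tz":-0.1,"rx":0,"ry":0,"rz":0,"jaw":0.6}
    - {"tx":0,"ty":0.06,"tz":-0.12,"rx":0,"ry":0,"rz":0,"jaw":0.6}
    - {"tx":0,"ty":0.11,"tz":-0.12,"rx":0,"ry":0,"rz":0,"jaw":0.6}
    - {"tx":0,"ty":0.15,"tz":-0.12,"rx":0,"ry":0,"rz":0,"jaw":0.6}
    - {"tx":0,"ty":0.15,"tz":-0.12,"rx":0,"ry":0,"rz":0,"jaw":0.6}

```text
time: 6.7
position: [0.5675, -0.1949, 0.2011]
tool_rot: [-2.507, -1.889, -0.0]
ft_force: [-1.4, -0.6, 0.4]
grip_width: 0.598
```

```bash
python3 - <<'E'
from h import *
import pickle
w=camera_info("wrist");im=get_image("wrist");pickle.dump((w,im),open("w5.pkl","wb"))
cv2.imwrite("pics/w5.png",cv2.resize(im[120:300,130:400,::-1],None,fx=2.9,fy=2.9,interpolation=3))
s=ctrl.get_state();print(s["position"],s["tool_rot"],s["joint_positions"],w["t"])
E
```

```text
[ 0.56626366 -0.19432917  0.20135186] [-2.50637484e+00 -1.88941997e+00  1.42006447e-03] [ 0.76666999  0.27316623 -0.57241898  1.59517217  0.15019738  1.32061755
 -0.10541509] [-0.59686817 -0.05876849  0.36326419]
```

View pics/w5.png

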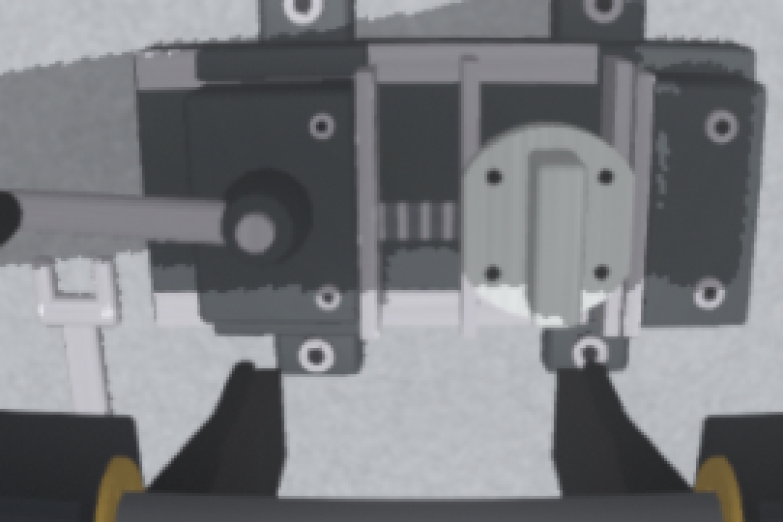

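```bash
cat > m2.py <<'E'
from h import *
import pickle
np.set_printoptions(precision=4,suppress=True)
w,a=pickle.load(open("w5.pkl","rb"))
f=lambda x,y,z:plane(*rayw(w,130+x/2.9-.33,120+y/2.9-.33),z)
H=np.array([f(x,y,.056) for x,y in((494,177),(606,177),(601,272),(491,272))]);print(H,H.mean(0))
d=H[0]+H[1]-H[2]-H[3];print("ang",np.degrees(np.arctan2(d[1],d[0])), np.linalg.norm(H[0]-H[1]),np.linalg.norm(H[1]-H[2]))
b1=f(560,166,.084);b2=f(557,325,.084);d=b1-b2
print(b1,b2,(b1+b2)/2,np.linalg.norm(d),np.degrees(np.arctan2(d[1],d[0])))
print("jaw dist",np.linalg.norm(f(378,200,.054)-f(635,200,.054)))
E
python3 m2.py
python3 - <<'E'
import cv2
im=cv2.imread("pics/w5.png")
E
```

```text
[[ 0.5935 -0.187   0.056 ]
 [ 0.6302 -0.1972  0.056 ]
 [ 0.621  -0.2297  0.056 ]
 [ 0.584  -0.2191  0.056 ]] [ 0.6072 -0.2083  0.056 ]
ang 73.83922263119884 0.038075752380443924 0.03377809133256357
[ 0.6135 -0.1825  0.084 ] [ 0.6004 -0.2327  0.084 ] [ 0.6069 -0.2076  0.084 ] 0.05188207999527413 75.45163543173568
jaw dist 0.08803568112747061
```

carry_out:
  commands:
    - {"tx":-0.002,"ty":0.043,"tz":0.03,"rx":0,"ry":0,"rz":0,"jaw":0.5}
    - {"tx":-0.002,"ty":0.043,"tz":0.08,"rx":0,"ry":0,"rz":0,"jaw":0.5}
    - {"tx":-0.002,"ty":0.043,"tz":0.12,"rx":0,"ry":0,"rz":0,"jaw":0.5}
    - {"tx":-0.002,"ty":0.043,"tz":0.139,"rx":0,"ry":0,"rz":0,"jaw":0.5}
    - {"tx":-0.002,"ty":0.043,"tz":0.139,"rx":0,"ry":0,"rz":0,"jaw":0.5}
    - {"tx":-0.002,"ty":0.043,"tz":0.139,"rx":0,"ry":0,"rz":0,"jaw":0.5}
  grip_force: 40

```text
time: 7.5
position: [0.6086, -0.2086, 0.0658]
tool_rot: [2.506, 1.889, 0.002]
ft_force: [1.0, 0.2, -0.2]
grip_width: 0.5
```

```bash
python3 - <<'E'
from h import *
im=get_image("wrist")
cv2.imwrite("pics/w6.png",cv2.resize(im[120:350,130:400,::-1],None,fx=2.6,fy=2.6,interpolation=3))
s=ctrl.get_state();print(s["position"],s["tool_rot"],s["ft_force"])
print(proj(camera_info("wrist"),s["position"],True),proj(camera_info("wrist"),[.607,-.208,.084],True))
E
```

```text
[ 0.608817   -0.20868045  0.06592767] [2.50623335 1.88892847 0.00267964] [-0.39722794  0.51189202  0.31479042]
[277.69288138 263.79722118] [274.37893028 279.80526326]
```

View pics/w6.png

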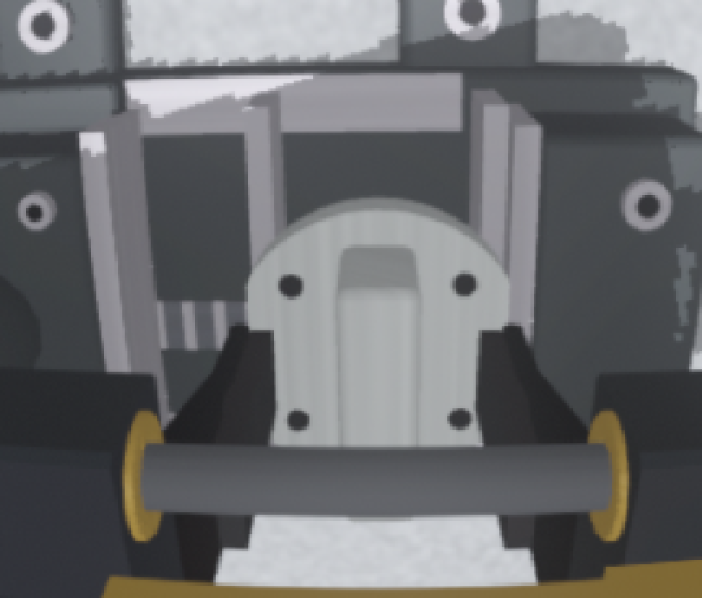

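carry_out:
  commands:
    - {"tx":0,"ty":-0.001,"tz":0.005,"rx":0,"ry":0,"rz":0,"jaw":0.5}
    - {"tx":0,"ty":-0.001,"tz":0.005,"rx":0,"ry":0,"rz":0,"jaw":0.05}
    - {"tx":0,"ty":-0.001,"tz":0.005,"rx":0,"ry":0,"rz":0,"jaw":0.05}
    - {"tx":0,"ty":-0.001,"tz":0.005,"rx":0,"ry":0,"rz":0,"jaw":0.05}
    - {"tx":0,"ty":-0.001,"tz":0.005,"rx":0,"ry":0,"rz":0,"jaw":0.05}
  grip_force: 45

```text
time: 8.18
position: [0.6069, -0.2081, 0.0587]
tool_rot: [2.508, 1.891, 0.001]
ft_force: [1.3, -0.2, -0.5]
grip_width: 0.18
```

carry_out:
  commands:
    - {"tx":0,"ty":0,"tz":-0.03,"rx":0,"ry":0,"rz":0,"jaw":0.05}
    - {"tx":0,"ty":0,"tz":-0.08,"rx":0,"ry":0,"rz":0,"jaw":0.05}
    - {"tx":0.02,"ty":-0.003,"tz":-0.13,"rx":0,"ry":0,"rz":-0.05,"jaw":0.05}
    - {"tx":0.06,"ty":-0.009,"tz":-0.14,"rx":0,"ry":0,"rz":-0.13,"jaw":0.05}
    - {"tx":0.11,"ty":-0.016,"tz":-0.14,"rx":0,"ry":0,"rz":-0.23,"jaw":0.05}
    - {"tx":0.16,"ty":-0.023,"tz":-0.14,"rx":0,"ry":0,"rz":-0.33,"jaw":0.05}
    - {"tx":0.21,"ty":-0.03,"tz":-0.14,"rx":0,"ry":0,"rz":-0.43,"jaw":0.05}
    - {"tx":0.26,"ty":-0.037,"tz":-0.14,"rx":0,"ry":0,"rz":-0.53,"jaw":0.05}
    - {"tx":0.31,"ty":-0.044,"tz":-0.14,"rx":0,"ry":0,"rz":-0.628,"jaw":0.05}
    - {"tx":0.335,"ty":-0.048,"tz":-0.14,"rx":0,"ry":0,"rz":-0.628,"jaw":0.05}
    - {"tx":0.335,"ty":-0.048,"tz":-0.14,"rx":0,"ry":0,"rz":-0.628,"jaw":0.05}
    - {"tx":0.335,"ty":-0.048,"tz":-0.14,"rx":0,"ry":0,"rz":-0.628,"jaw":0.05}

```text
time: 9.68
position: [0.6519, 0.1268, 0.1972]
tool_rot: [-1.801, -2.573, 0.004]
ft_force: [-0.2, -0.5, -2.7]
grip_width: 0.183
```

```bash
python3 - <<'E'
from h import *
import pickle
s=ctrl.get_state();w=camera_info("wrist");im=get_image("wrist");pickle.dump((w,im,s),open("w7.pkl","wb"))
cv2.imwrite("pics/w7.png",cv2.resize(im[:,:,::-1],(800,600),interpolation=3))
print(s["position"],s["tool_rot"],s["joint_positions"],s["grip_width"])
E
```

```text
[0.65193505 0.12677852 0.19718288] [-1.80056921 -2.5731999   0.00360357] [ 0.32661316  0.46936033 -0.77028232  1.42329143  0.32684913  1.38208576
 -0.10132677] 0.18277571965662145
```

View pics/w7.png

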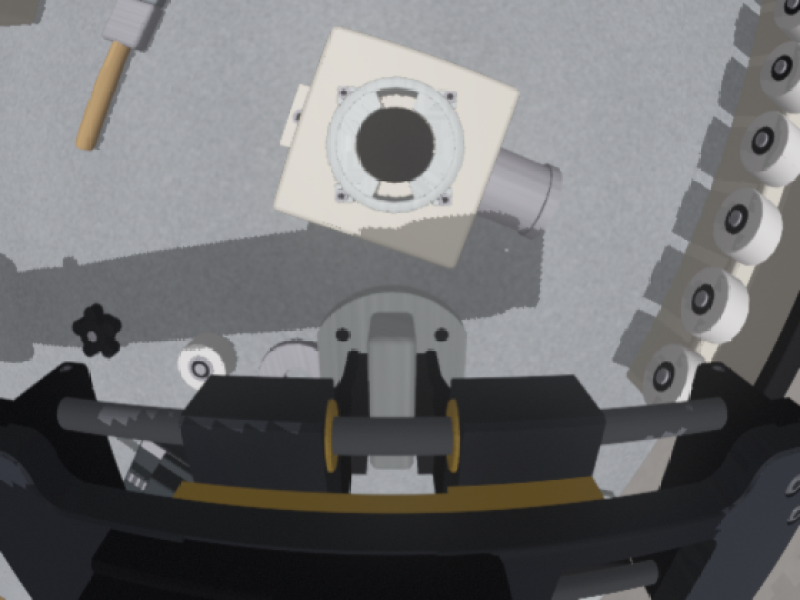

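```bash
python3 - <<'E'
from h import *
import pickle
w,im,s=pickle.load(open("w7.pkl","rb"))
cv2.imwrite("pics/w7c.png",cv2.resize(im[45:155,215:340,::-1],None,fx=6,fy=6,interpolation=3))
print(proj(w,[.6225,.2115,.092],True))
E
```

```text
[277.61412328 102.53447497]
```

View pics/w7c.png

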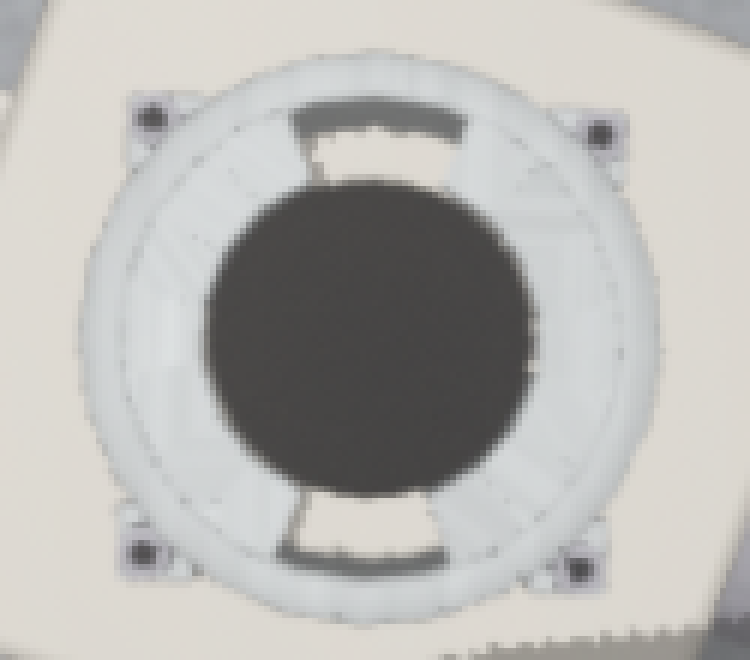

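```bash
cat > m3.py <<'E'
from h import *
import pickle
np.set_printoptions(precision=4,suppress=True)
w,im,s=pickle.load(open("w7.pkl","rb"))
f=lambda x,y,z=.092:plane(*rayw(w,215+x/6-.42,45+y/6-.42),z)
A=[f(290,103),f(468,115),f(278,560),f(450,562)]
t=(A[0]+A[1])/2;b=(A[2]+A[3])/2;d=t-b
print("slot",t,b,"mid",(t+b)/2,np.linalg.norm(d),np.degrees(np.arctan2(d[1],d[0])))
P=[f(82,338),f(660,338),f(370,50),f(370,622)]
print("rim",(P[0]+P[1])/2,(P[2]+P[3])/2,np.linalg.norm(P[0]-P[1]),np.linalg.norm(P[2]-P[3]))
P=[f(205,335),f(537,335),f(372,180),f(370,495)]
print("bore",(P[0]+P[1])/2,(P[2]+P[3])/2,np.linalg.norm(P[0]-P[1]),np.linalg.norm(P[2]-P[3]))
H=[f(*p,.06) for p in((152,118),(601,135),(580,568),(145,550))];print("screws",np.mean(H,0))
p=s["position"];T=Ro.from_rotvec(s["tool_rot"]).as_matrix()
print("toolx ang",np.degrees(np.arctan2(T[1,0],T[0,0])), "tool",T.T)
# bar in this view
F=cv2.resize(im[200:350,220:330,::-1],None,fx=5,fy=4,interpolation=3) if 0 else cv2.resize(im[190:345,200:345,::-1],None,fx=3.8,fy=3.8,interpolation=3)
cv2.imwrite("pics/w7b.png",F)
c=p+np.array([0,0,.0253])
print("bar centre proj",[ (proj(w,c+ T[:,0]*k,True)-[200,190])*3.8 for k in(-.027,0,.027)])
E
python3 m3.py
```

```text
slot [0.6113 0.2425 0.092 ] [0.6307 0.1834 0.092 ] mid [0.621 0.213 0.092] 0.06224786944579162 108.19621121231366
rim [0.6209 0.213  0.092 ] [0.6209 0.2128 0.092 ] 0.07824548033011505 0.07888526580532922
bore [0.6209 0.213  0.092 ] [0.6211 0.2125 0.092 ] 0.044727555256549596 0.04322365475188022
screws [0.6209 0.2129 0.06  ]
toolx ang 110.03604405560453 tool [[-0.3426  0.9395 -0.0005]
 [ 0.9395  0.3426 -0.0024]
 [-0.0021 -0.0013 -1.    ]]
bar centre proj [array([290.3117, 538.3613]), array([291.0139, 377.5009]), array([291.6911, 185.7937])]
```

View pics/w7b.png

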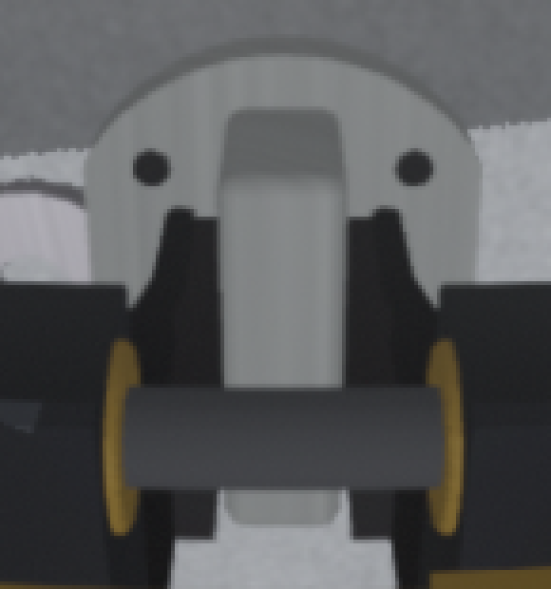

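carry_out:
  commands:
    - {"tx":0.045,"ty":0.001,"tz":0,"rx":0,"ry":0,"rz":0.032,"jaw":0.05}
    - {"tx":0.0906,"ty":0.0015,"tz":0.01,"rx":0,"ry":0,"rz":0.032,"jaw":0.05}
    - {"tx":0.0906,"ty":0.0015,"tz":0.04,"rx":0,"ry":0,"rz":0.032,"jaw":0.05}
    - {"tx":0.0906,"ty":0.0015,"tz":0.07,"rx":0,"ry":0,"rz":0.032,"jaw":0.05}
    - {"tx":0.0906,"ty":0.0015,"tz":0.07,"rx":0,"ry":0,"rz":0.032,"jaw":0.05}
    - {"tx":0.0906,"ty":0.0015,"tz":0.07,"rx":0,"ry":0,"rz":0.032,"jaw":0.05}

```text
time: 10.48
position: [0.6239, 0.2122, 0.1296]
tool_rot: [1.844, 2.542, 0.001]
ft_force: [-0.6, 0.1, -1.7]
grip_width: 0.181
```

```bash
python3 - <<'E'
from h import *
s=ctrl.get_state();print(s["position"],s["tool_rot"],s["ft_force"],s["torque"],s["joint_positions"])
T=Ro.from_rotvec(s["tool_rot"]).as_matrix();print(np.degrees(np.arctan2(T[1,0],T[0,0])),T[:,2])
a=get_image("scene")[255:355,225:345,::-1];b=get_image("side")[190:290,150:270,::-1]
cv2.imwrite("pics/s8.png",cv2.resize(np.hstack([a,b]),None,fx=3.3,fy=3.3,interpolation=3))
E
```

```text
[0.62393388 0.21218118 0.12960594] [1.84446669e+00 2.54207973e+00 1.38469100e-03] [-0.56787575  0.11128816 -1.74938829] [-0.0171169  -0.14818692  0.00688889] [ 0.20257824  0.5074864  -0.76978093  1.52090355  0.36362592  1.25980566
 -0.30030324]
108.07267579033429 [ 1.21042613e-03  2.11161859e-04 -9.99999245e-01]
```

View pics/s8.png

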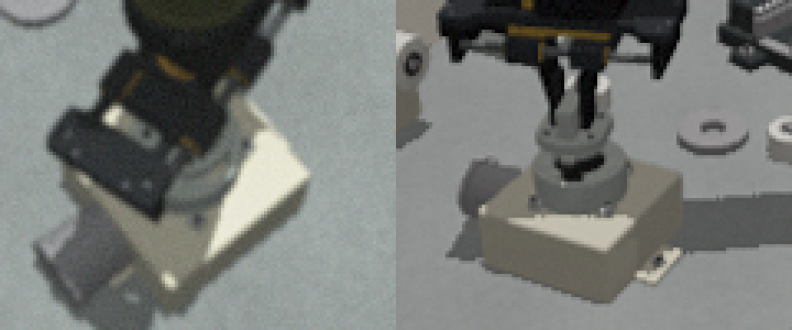

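carry_out:
  commands:
    - {"tx":0.0005,"ty":-0.0013,"tz":0.005,"rx":0,"ry":0,"rz":0,"jaw":0.05}
    - {"tx":0.0005,"ty":-0.0013,"tz":0.01,"rx":0,"ry":0,"rz":0,"jaw":0.05}
    - {"tx":0.0005,"ty":-0.0013,"tz":0.013,"rx":0,"ry":0,"rz":0,"jaw":0.05}
    - {"tx":0.0005,"ty":-0.0013,"tz":0.016,"rx":0,"ry":0,"rz":0,"jaw":0.05}
    - {"tx":0.0005,"ty":-0.0013,"tz":0.017,"rx":0,"ry":0,"rz":0,"jaw":0.05}
    - {"tx":0.0005,"ty":-0.0013,"tz":0.017,"rx":0,"ry":0,"rz":0,"jaw":0.05}

```text
time: 11.32
position: [0.6217, 0.213, 0.1121]
tool_rot: [1.843, 2.544, -0.0]
ft_force: [-1.5, -1.1, 3.2]
grip_width: 0.181
```

carry_out:
  commands:
    - {"tx":0,"ty":0,"tz":0.004,"rx":0,"ry":0,"rz":0,"jaw":0.05}
    - {"tx":0,"ty":0,"tz":0.008,"rx":0,"ry":0,"rz":0,"jaw":0.05}
    - {"tx":0,"ty":0,"tz":0.011,"rx":0,"ry":0,"rz":0,"jaw":0.05}
    - {"tx":0,"ty":0,"tz":0.011,"rx":0,"ry":0,"rz":0,"jaw":0.05}

```text
time: 11.82
position: [0.6219, 0.2131, 0.1046]
tool_rot: [1.842, 2.542, -0.0]
ft_force: [-9.3, -5.0, 21.8]
grip_width: 0.178
```

carry_out:
  commands:
    - {"tx":0,"ty":-0.0015,"tz":0,"rx":0,"ry":0,"rz":0,"jaw":0.05}
    - {"tx":0,"ty":-0.0015,"tz":0,"rx":0,"ry":0,"rz":0.1,"jaw":0.05}
    - {"tx":0,"ty":-0.0015,"tz":0,"rx":0,"ry":0,"rz":0.22,"jaw":0.05}
    - {"tx":0,"ty":-0.0015,"tz":0,"rx":0,"ry":0,"rz":0.34,"jaw":0.05}
    - {"tx":0,"ty":-0.0015,"tz":0,"rx":0,"ry":0,"rz":0.46,"jaw":0.05}
  grip_force: 55

```text
time: 12.45
position: [0.6234, 0.2118, 0.1047]
tool_rot: [2.375, 2.048, 0.008]
ft_force: [-1.1, -4.7, 16.1]
grip_width: 0.175
```

```bash
python3 - <<'E'
from h import *
s=ctrl.get_state();print(s["position"],s["ft_force"],s["torque"],s["joint_positions"])
T=Ro.from_rotvec(s["tool_rot"]).as_matrix();print(np.degrees(np.arctan2(T[1,0],T[0,0])),T[:,2])
E
```

```text
[0.62339458 0.21182802 0.10469378] [-1.09617644 -4.6948648  16.14109444] [-1.02478675  0.61664572  0.16739367] [ 0.13843514  0.49726352 -0.67331576  1.55484255  0.32933027  1.19836892
 -0.74267514]
81.5317184588211 [ 7.07185261e-03 -8.33100300e-04 -9.99974647e-01]
```

carry_out:
  commands:
    - {"tx":0,"ty":0,"tz":0,"rx":0,"ry":0,"rz":0.13,"jaw":0.05}
    - {"tx":0,"ty":0,"tz":0,"rx":0,"ry":0,"rz":0.26,"jaw":0.05}
    - {"tx":0,"ty":0,"tz":0,"rx":0,"ry":0,"rz":0.39,"jaw":0.05}
    - {"tx":0,"ty":0,"tz":0,"rx":0,"ry":0,"rz":0.52,"jaw":0.05}
    - {"tx":0,"ty":0,"tz":0,"rx":0,"ry":0,"rz":0.65,"jaw":0.05}
    - {"tx":0,"ty":0,"tz":0,"rx":0,"ry":0,"rz":0.75,"jaw":0.05}
    - {"tx":0,"ty":0,"tz":0,"rx":0,"ry":0,"rz":0.82,"jaw":0.05}

```text
time: 13.32
position: [0.6233, 0.2118, 0.1046]
tool_rot: [2.997, 0.934, 0.01]
ft_force: [-2.2, -4.7, 16.8]
grip_width: 0.18
```

```bash
cat > st.py <<'E'
from h import *
s=ctrl.get_state();print(s["time"],s["position"],s["ft_force"],s["torque"],s["joint_positions"],s["grip_width"])
T=Ro.from_rotvec(s["tool_rot"]).as_matrix();print(np.degrees(np.arctan2(T[1,0],T[0,0])),T[:,2])
E
python3 st.py
```

```text
13.325 [0.62327114 0.21180747 0.10464883] [-2.20401846 -4.68522675 16.79952694] [-0.87004792  0.76591311  0.18223208] [ 0.03107954  0.46161612 -0.52311069  1.5592532   0.24687969  1.18030909
 -1.50616888] 0.1801531026835084
34.633101776645354 [ 6.89794563e-03 -6.60510142e-04 -9.99975991e-01]
```

carry_out:
  commands:
    - {"tx":0,"ty":0,"tz":0,"rx":0,"ry":0,"rz":0.06,"jaw":0.05}
    - {"tx":0,"ty":0,"tz":0,"rx":0,"ry":0,"rz":0.12,"jaw":0.05}
    - {"tx":0,"ty":0,"tz":0,"rx":0,"ry":0,"rz":0.16,"jaw":0.05}
    - {"tx":0,"ty":0,"tz":0,"rx":0,"ry":0,"rz":0.16,"jaw":0.05}

```text
time: 13.82
position: [0.6233, 0.212, 0.1047]
tool_rot: [3.062, 0.695, 0.011]
ft_force: [-1.4, -4.4, 17.5]
grip_width: 0.178
```

```bash
python3 st.py
```

```text
13.825 [0.62326676 0.21197919 0.10466176] [-1.39838705 -4.44272725 17.4659522 ] [-0.72188995  0.73601008  0.03872403] [ 0.01034355  0.45612417 -0.49506404  1.56007236  0.23214411  1.17740608
 -1.65423786] 0.1783627545851041
25.58929218524467 [ 6.96130916e-03 -3.70587568e-04 -9.99975701e-01]
```

carry_out:
  commands:
    - {"tx":0,"ty":0,"tz":0,"rx":0,"ry":0,"rz":0.04,"jaw":0.05}
    - {"tx":0,"ty":0,"tz":0,"rx":0,"ry":0,"rz":0.08,"jaw":0.05}
    - {"tx":0,"ty":0,"tz":0,"rx":0,"ry":0,"rz":0.08,"jaw":0.05}

```text
time: 14.2
position: [0.6233, 0.2116, 0.1047]
tool_rot: [3.087, 0.573, 0.011]
ft_force: [-1.9, -4.7, 16.9]
grip_width: 0.183
```

```bash
python3 st.py
```

```text
14.2 [0.6232882  0.21162491 0.1046923 ] [-1.85406135 -4.71188605 16.93997721] [-0.89368515  0.77111073  0.34270995] [ 3.59779943e-05  4.53386628e-01 -4.80862583e-01  1.56055512e+00
  2.25464042e-01  1.17639666e+00 -1.72874909e+00] 0.18289182194195275
21.040902649350613 [ 0.00700378 -0.00100205 -0.99997497]
```

carry_out:
  commands:
    - {"tx":0,"ty":0,"tz":0,"rx":0,"ry":0,"rz":0.04,"jaw":0.05}
    - {"tx":0,"ty":0,"tz":0,"rx":0,"ry":0,"rz":0.08,"jaw":0.05}
    - {"tx":0,"ty":0,"tz":0,"rx":0,"ry":0,"rz":0.08,"jaw":0.05}

```text
time: 14.58
position: [0.6235, 0.2116, 0.1046]
tool_rot: [3.106, 0.454, 0.012]
ft_force: [-1.0, -5.1, 16.8]
grip_width: 0.186
```

```bash
python3 st.py
```

```text
14.575 [0.6235121  0.21163409 0.10463599] [-1.02896031 -5.14431414 16.79543725] [-1.03752572  0.43453621  1.20949996] [-0.01063155  0.45091502 -0.46709012  1.56108061  0.21969519  1.17460288
 -1.80201832] 0.18568287079535753
16.625577451151816 [ 0.0079318  -0.00172822 -0.99996705]
```

carry_out:
  commands:
    - {"tx":0,"ty":0,"tz":-0.003,"rx":0,"ry":0,"rz":0,"jaw":0.05}
    - {"tx":0,"ty":0,"tz":-0.006,"rx":0,"ry":0,"rz":0,"jaw":0.05}
    - {"tx":0,"ty":0,"tz":-0.008,"rx":0,"ry":0,"rz":0,"jaw":0.05}
    - {"tx":0,"ty":0,"tz":-0.008,"rx":0,"ry":0,"rz":0,"jaw":0.05}

```text
time: 15.08
position: [0.6226, 0.2116, 0.1055]
tool_rot: [3.108, 0.454, 0.006]
ft_force: [9.6, -0.3, -12.1]
grip_width: 0.182
```

```bash
python3 st.py
```

```text
15.075 [0.62263456 0.21160521 0.1055171 ] [  9.62124258  -0.31790303 -12.05414837] [ 0.0776102  -2.45871704  1.22119933] [-0.0096157   0.45079328 -0.46737637  1.55938294  0.21637859  1.17903553
 -1.79977132] 0.18240566776439024
16.617942446516512 [ 4.19129612e-03 -4.51178983e-04 -9.99991115e-01]
```

carry_out:
  commands:
    - {"tx":0,"ty":0,"tz":0.004,"rx":0,"ry":0,"rz":0,"jaw":0.05}
    - {"tx":0,"ty":0,"tz":0.007,"rx":0,"ry":0,"rz":0.04,"jaw":0.05}
    - {"tx":0,"ty":0,"tz":0.007,"rx":0,"ry":0,"rz":0.08,"jaw":0.05}
    - {"tx":0,"ty":0,"tz":0.007,"rx":0,"ry":0,"rz":0.08,"jaw":0.05}
  grip_force: 60

```text
time: 15.58
position: [0.6233, 0.2117, 0.1049]
tool_rot: [3.121, 0.331, 0.011]
ft_force: [0.8, -4.2, 13.4]
grip_width: 0.193
```

```bash
python3 st.py;python3 - <<'E'
from h import *
a=get_image("wrist")[:,:,::-1]
cv2.imwrite("pics/w9.png",cv2.resize(a[170:370,170:390],None,fx=3,fy=3,interpolation=3))
E
```

```text
15.575 [0.62331288 0.21172736 0.10490939] [ 0.80121389 -4.19528723 13.38775525] [-1.07686509 -0.07181086  1.85461698] [-0.02104138  0.44831187 -0.45342267  1.56119179  0.21258077  1.17435845
 -1.87628099] 0.19340408792919936
12.107874735944478 [ 0.00748283 -0.00186699 -0.99997026]
```

View pics/w9.png

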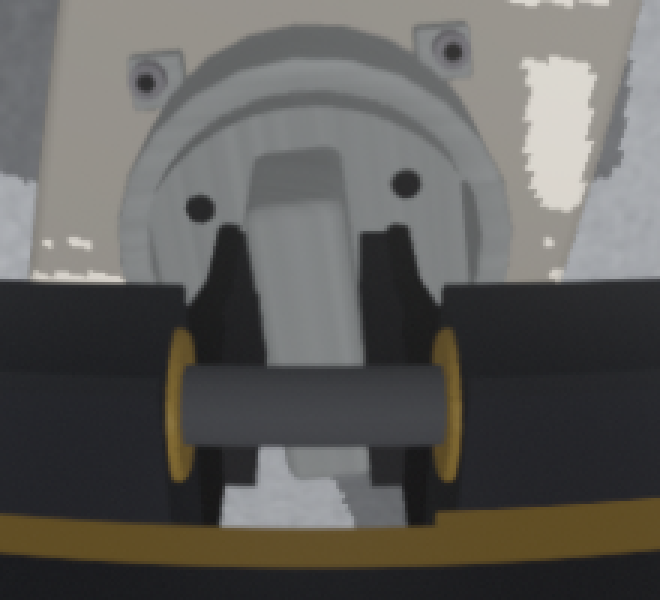

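carry_out:
  commands:
    - {"tx":0,"ty":0,"tz":0,"rx":0,"ry":0,"rz":-0.04,"jaw":0.05}
    - {"tx":0,"ty":0,"tz":0,"rx":0,"ry":0,"rz":-0.07,"jaw":0.05}
    - {"tx":0,"ty":0,"tz":0,"rx":0,"ry":0,"rz":-0.07,"jaw":0.05}

```text
time: 16.0
position: [0.6233, 0.2118, 0.1049]
tool_rot: [3.109, 0.437, 0.011]
ft_force: [0.9, -4.1, 14.0]
grip_width: 0.185
```

```bash
python3 st.py
```

```text
16.0 [0.6233142  0.21175848 0.10485946] [ 0.91591461 -4.11788259 13.95115211] [-0.94307184 -0.04091856  1.04025518] [-0.01146398  0.45058252 -0.46568319  1.56074637  0.21780158  1.17529321
 -1.81165664] 0.18488948822017956
16.00291458501369 [ 0.00709931 -0.0010305  -0.99997427]
```

Back off a bit more until the twist is small, then let the spring lift it.

carry_out:
  commands:
    - {"tx":0,"ty":0,"tz":0,"rx":0,"ry":0,"rz":-0.03,"jaw":0.05}
    - {"tx":0,"ty":0,"tz":0,"rx":0,"ry":0,"rz":-0.055,"jaw":0.05}
    - {"tx":0,"ty":0,"tz":-0.003,"rx":0,"ry":0,"rz":-0.055,"jaw":0.05}
    - {"tx":0,"ty":0,"tz":-0.006,"rx":0,"ry":0,"rz":-0.055,"jaw":0.05}
    - {"tx":0,"ty":0,"tz":-0.006,"rx":0,"ry":0,"rz":-0.055,"jaw":0.05}

```text
time: 16.62
position: [0.6228, 0.2116, 0.1076]
tool_rot: [3.097, 0.519, 0.007]
ft_force: [5.3, -2.3, 1.9]
grip_width: 0.178
```

```bash
python3 st.py
```

```text
16.625 [0.62278129 0.2115518  0.10759544] [ 5.28917168 -2.26560951  1.92987239] [-0.43591634 -1.24358205  0.42142872] [-0.00350196  0.45014279 -0.47537719  1.55745784  0.21929954  1.18261688
 -1.75966745] 0.17755768772517297
19.01886001750149 [ 4.76319023e-03 -2.86063273e-04 -9.99988615e-01]
```

carry_out:
  commands:
    - {"tx":0,"ty":0,"tz":-0.002,"rx":0,"ry":0,"rz":0,"jaw":0.05}
    - {"tx":0,"ty":0,"tz":-0.003,"rx":0,"ry":0,"rz":0,"jaw":0.05}
    - {"tx":0,"ty":0,"tz":-0.003,"rx":0,"ry":0,"rz":0,"jaw":0.05}

```text
time: 17.0
position: [0.6223, 0.2114, 0.1093]
tool_rot: [3.097, 0.519, 0.005]
ft_force: [6.5, -1.8, -3.5]
grip_width: 0.179
```

```bash
python3 st.py
```

```text
17.0 [0.6223219  0.21139339 0.10933929] [ 6.54944221 -1.77487616 -3.52062769] [-0.32449196 -1.49399514  0.42493136] [-0.0031556   0.44863955 -0.47571348  1.555783    0.21801547  1.18689716
 -1.75871377] 0.17907605032963336
19.023824755957197 [ 3.44731488e-03 -5.36998068e-04 -9.99993914e-01]
```

carry_out:
  commands:
    - {"tx":0,"ty":0,"tz":-0.001,"rx":0,"ry":0,"rz":0,"jaw":0.25}
    - {"tx":0,"ty":0,"tz":-0.001,"rx":0,"ry":0,"rz":0,"jaw":0.5}
    - {"tx":0,"ty":0,"tz":-0.001,"rx":0,"ry":0,"rz":0,"jaw":0.5}
    - {"tx":0,"ty":0,"tz":-0.04,"rx":0,"ry":0,"rz":0,"jaw":0.5}
    - {"tx":-0.03,"ty":0,"tz":-0.09,"rx":0,"ry":0,"rz":0,"jaw":0.5}
    - {"tx":-0.08,"ty":0,"tz":-0.09,"rx":0,"ry":0,"rz":0,"jaw":0.5}
    - {"tx":-0.08,"ty":0,"tz":-0.09,"rx":0,"ry":0,"rz":0,"jaw":0.5}
    - {"tx":-0.08,"ty":0,"tz":-0.09,"rx":0,"ry":0,"rz":0,"jaw":0.5}

```text
time: 18.0
position: [0.5449, 0.1866, 0.2007]
tool_rot: [3.098, 0.52, 0.001]
ft_force: [-0.8, -0.4, -0.0]
grip_width: 0.499
```

```bash
python3 - <<'E'
from h import *
import pickle
s=ctrl.get_state();w=camera_info("wrist");im=get_image("wrist");b=get_image("side");a=get_image("scene")
e=camera_info("side")
pickle.dump((w,im,s,a,b),open("w10.pkl","wb"))
cv2.imwrite("pics/w10.png",cv2.resize(im[:,:,::-1],(800,600),interpolation=3))
cv2.imwrite("pics/s10.png",cv2.resize(b[205:285,160:250,::-1],None,fx=7,fy=7,interpolation=3))
cv2.imwrite("pics/s10a.png",a[:,:,::-1])
print(s["time"],s["position"])
for z in(.088,.092,.0935,.1015,.104,.107,.135): print(z,proj(e,[.621,.213,z]))
E
```

```text
18.0 [0.54485285 0.18655583 0.20073061]
0.088 [204.73400192 239.23947603]
0.092 [204.63510519 238.06491595]
0.0935 [204.59793471 237.62345576]
0.1015 [204.39891201 235.25973621]
0.104 [204.33644662 234.51785778]
0.107 [204.261317   233.62557082]
0.135 [203.55097617 225.18911365]
```

View pics/w10.png

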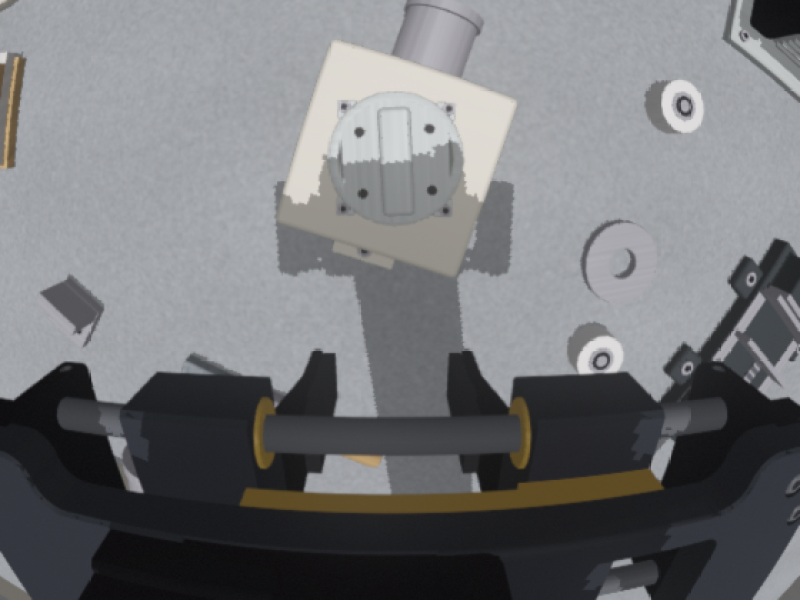

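View pics/s10.png

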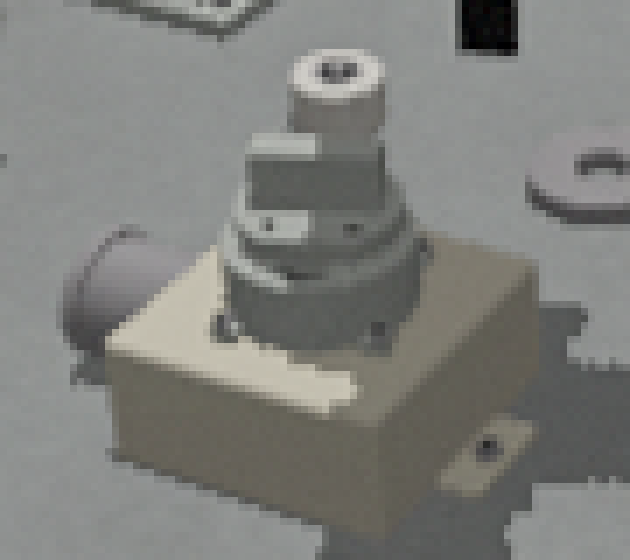

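View pics/s10a.png

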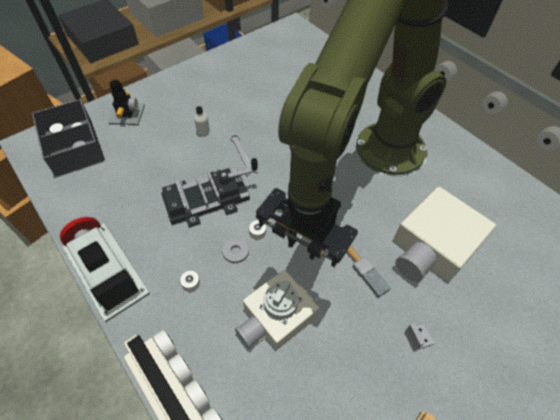

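carry_out:
  commands:
    - {"tx":0.04,"ty":0,"tz":0,"rx":0,"ry":0,"rz":0,"jaw":0}
    - {"tx":0.08,"ty":0,"tz":0,"rx":0,"ry":0,"rz":0,"jaw":0}
    - {"tx":0.08,"ty":0,"tz":0.03,"rx":0,"ry":0,"rz":0,"jaw":0}
    - {"tx":0.08,"ty":0,"tz":0.055,"rx":0,"ry":0,"rz":0,"jaw":0}
    - {"tx":0.08,"ty":0,"tz":0.06,"rx":0,"ry":0,"rz":0,"jaw":0}
    - {"tx":0.08,"ty":0,"tz":0.06,"rx":0,"ry":0,"rz":0,"jaw":0}
    - {"tx":0.08,"ty":0,"tz":0.06,"rx":0,"ry":0,"rz":0,"jaw":0}

```text
time: 19.02
position: [0.6211, 0.2129, 0.1419]
tool_rot: [-3.098, -0.52, -0.003]
ft_force: [0.6, -0.3, 0.1]
grip_width: 0.007
```

carry_out:
  commands:
    - {"tx":0,"ty":0,"tz":0.002,"rx":0,"ry":0,"rz":0,"jaw":0}
    - {"tx":0,"ty":0,"tz":0.004,"rx":0,"ry":0,"rz":0,"jaw":0}
    - {"tx":0,"ty":0,"tz":0.005,"rx":0,"ry":0,"rz":0,"jaw":0}
    - {"tx":0,"ty":0,"tz":0.005,"rx":0,"ry":0,"rz":0,"jaw":0}

```text
time: 19.52
position: [0.6203, 0.2125, 0.1355]
tool_rot: [3.098, 0.52, 0.0]
ft_force: [0.1, -0.6, -0.1]
grip_width: 0.008
```

carry_out:
  commands:
    - {"tx":0,"ty":0,"tz":0.001,"rx":0,"ry":0,"rz":0,"jaw":0}
    - {"tx":0,"ty":0,"tz":0.001,"rx":0,"ry":0,"rz":0,"jaw":0}

```text
time: 19.77
position: [0.6205, 0.2126, 0.1354]
tool_rot: [3.098, 0.52, 0.001]
ft_force: [-1.9, -1.6, 4.3]
grip_width: 0.004
```

carry_out:
  commands:
    - {"tx":0,"ty":0,"tz":-0.03,"rx":0,"ry":0,"rz":0,"jaw":0}
    - {"tx":0,"ty":0,"tz":-0.08,"rx":0,"ry":0,"rz":0,"jaw":0.3}
    - {"tx":-0.04,"ty":0,"tz":-0.1,"rx":0,"ry":0,"rz":0,"jaw":0.3}
    - {"tx":-0.08,"ty":0,"tz":-0.1,"rx":0,"ry":0,"rz":0,"jaw":0.3}
    - {"tx":-0.08,"ty":0,"tz":-0.1,"rx":0,"ry":0,"rz":0,"jaw":0.3}
    - {"tx":-0.08,"ty":0,"tz":-0.1,"rx":0,"ry":0,"rz":0,"jaw":0.3}

```text
time: 20.52
position: [0.5452, 0.1863, 0.2345]
tool_rot: [3.098, 0.52, 0.001]
ft_force: [0.3, 0.0, -0.6]
grip_width: 0.292
```

```bash
python3 - <<'E'
from h import *
w=camera_info("wrist");im=get_image("wrist")
cv2.imwrite("pics/w11.png",cv2.resize(im[30:190,200:350,::-1],None,fx=3.6,fy=3.6,interpolation=3))
print(ctrl.get_state()["time"],(proj(w,[.621,.213,.107],True)-[200,30])*3.6)
E
```

```text
20.575 [271.45051963 288.9856187 ]
```

View pics/w11.png

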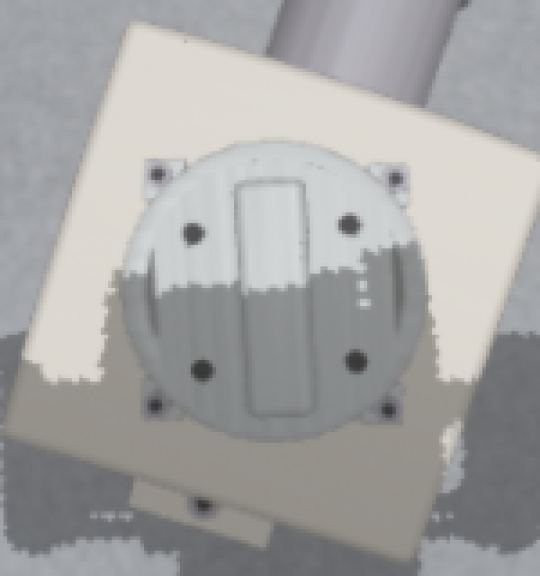

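```bash
python3 -c "
from bench import ctrl
print(ctrl.close_job())"
```

```text
the job is handed in; nothing more can be done
None
```

The cap is locked in the smaller port's collar, and I handed the job in at about 20.6 s of the 67 s allowed. No verdict came back.

- **Vise:** I swung the cam lever loose and drew the jaw back until it stopped moving with the force rising to 28 N. The last wrist picture of the vise gave about 88 mm between the jaw faces, which is the 30 mm stop.
- **Port:** I carried the cap upright to the collar and set it on the slots, which the wrist camera put at 108°. The lugs dropped in on the first try, and the cap pushed fully down.
- **Locking:** I turned the cap clockwise until the torque rose at the stop, at about 87–90° of tool turn. The first lift failed: with the turning torque still on, the cap rose only about 1 mm. Near the stop the bar also slipped about 6° in the fingers. After I eased the torque, it rose into the notches.
- **Last checks:**
  - After letting go, I touched the top of the bar with closed fingers. It met them at 135.4 mm, so the underside is at about 84.4 mm, against the nominal 84 mm.
  - The final wrist picture shows the cap upright, with its centre about 2 mm from where I had measured the port. That is within the camera calibration.
  - In the last scene picture the vise was still open and the bench things looked unmoved. I judged that by eye and did not measure it.

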